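Refit the cover plate of a desk cable outlet

ROBOT

A 6-joint arm with a two-finger parallel gripper is mounted at the origin on the work surface. World frame = base frame: x ahead of the robot, y to its left, z up, the work surface at z = 0. Lengths are in m, angles in rad, forces in N, time in s.
With the tool pointing down it reaches from about 0.275 to 0.825 m from the base axis. Payload 5.2 kg.
Tool frame: the origin (TCP) lies on the centre line of the jaws, within the pads' length; the fingertips stand bot.nose_length ahead of it and the grasp point (between the pads) lies 5 mm behind it (bot.nose_length is the distance from the TCP to the fingertips, in m); z points along the fingers, y is the line along which they close (so a half turn about z gives the same grasp; the last joint's range is limited). The gripper opens to 93 mm and grips with 3 to 60 N. Pads are 15 mm wide; open, the fingers measure 128 mm over their backs; the gripper's body (75 mm by 188 mm) begins 65 mm behind the grasp point.
Start: joints at [0.94, 0.259, 1.535, -0, 1.348, -0.203], TCP at [0.228, 0.5, 0.233] pointing down, gripper open.
Joint ranges: [-3.14, 3.14], [-0.91, 2.08], [0.19, 2.58], [-1.22, 4.36], [0.22, 2.71], [-3.12, 3.12]. Speed limits (rad/s): [2.57, 2.57, 3.14, 3.14, 3.14, 3.14].

INTERFACE

Orientations are given as [roll, pitch, yaw] about the fixed x, y, z axes, in that order (R = Rz(yaw) Ry(pitch) Rx(roll)).
In Python, from rig import get_obs, optics, ticket, bot gives the robot as it stands.
- The arm moves only by the tool drive_tool, never from a script. Its arguments are lists of equal length, an entry for each row: "slide": the shift along the tool's x, y, z in cm, a list of three; "rotation": the turn, a rotation vector about the tool's x, y, z in degrees, a list of three; "gripper": the opening, from 0 (shut) to 1 (fully open). A call has 1 to 20 rows; each row is the pose to reach, as a shift and turn from the pose commanded when the call began, along the tool's axes at that moment; what a row does not reach only later rows make up. A row lasts 1/12 s, in which the tool goes at most 41.7 mm and 7.16 degrees, less where a joint would pass 70% of its speed; a pose out of reach is approached as far as the arm can. A call with a gripper value outside its range is refused whole. The fingers move at their own pace and stop on an object; the grip force is fixed at half the most. Time passes only in rows, so rows that repeat a pose let the fingers close. It gives the time, the measured TCP pose, the force, the opening and the grip force at its end, in the units of the state.
- get_obs(): the state, without advancing time (a new reading comes with each control period).
- optics.camera(name): name is "scene" or "top" or "wrist"; returns a dict with "image" (384x512x3 uint8, red, green, blue), "fov_y" (degrees; the focal length in pixels is half the picture's height over the tangent of half this angle, whatever the lens; pixels are square), "cx", "cy" (the principal point, pixels), "eye" and "rotation" of the camera in the world. Camera axes: x right, y down, z forward; pixel columns grow to the right and rows downward; lengths in m; the calibration is good to about 2 mm. A picture is of the moment at which its call begins. There is no depth.
- ticket.close_job(): hands the job in; it is judged then, once.
The state is a dict: "clock": time; "q": joint angles; "joint_velocities": joint speeds; "tau": joint torques, N m; "position": TCP position; "ee_rot": TCP orientation; "ft_force": force on the tool from outside, world axes, zero at the start; "moment": the same for the moment, N m; "grip_width": opening from 0.0 (shut) to 1.0 (fully open); "finger_force": force on a finger pad.
Only numpy, scipy, OpenCV 4.12 (cv2) and the standard library are available. Lean on these libraries where they do the work, as an engineer would, in place of code of your own. Each camera call takes 0.05 s, during which the arm holds its last target. There are 200 camera calls.

TASK

Lift the loose lid off the steel box by its knob and set it down flat on the desk, clear of the box; then take out the cover plate and slide its far edge under the hinged flap of the cable outlet without lifting the flap, until the plate's near edge is flush with the near edge of the outlet and the plate lies centred on it. Finish while still gripping the plate by its rib and pressing it firmly flat on the outlet, ready for someone to screw it down; do not let go. Leave everything else on the desk where it stands.

Things in the scene. Friction and masses are not known exactly. Their poses are not given: they have to be found in the camera images.
- outlet: Cable outlet fixed on the desk: grey plastic slab 160 x 150 x 14 mm, its top a flat bed with a dark opening. Left or right of the box, turned up to 0.3 rad. Origin: on the desk, below the centre of the seated plate; x from the near edge to the flap, z up. Bed top at z = 14 mm, near edge x = -55 mm, sides y = +-75 mm. A stop step 8 mm high crosses it at x = +61 mm, under the flap.
- flap (a joint): Angle (rad) of the outlet's aluminium flap: 0 at rest, grows as it lifts; only its 100 g weight holds it. Hinge in the outlet's frame at x = +95 mm, z = 22 mm; flap 126 mm wide, 3 mm thick, reaching to x = +27 mm. At rest its underside is 8 mm above the bed, and its free edge turns up: about 11 mm of room at the mouth, 8 mm from x = +37 mm on.
- flap_lip (a point): Middle of the flap's free edge (x = +27 mm in the outlet's frame, about 12 mm above the bed at rest).
- box: Steel box fixed on the desk, open at the top under its loose lid: outside 158 (x) x 148 (y) x 50 mm high, walls and floor 4 mm. Origin: centre of its underside, z up. Turned up to 0.35 rad.
- lid: Loose steel lid lying on the box: sheet 166 x 156 x 3 mm with a locating rim that hangs 5 mm below the sheet, and a black knob in the middle. Origin: centre of the sheet's underside (50 mm above the desk on the box, 5 mm when it lies on the desk). Mass 0.13 to 0.25 kg.
- lid_knob (a point): Centre of the top of the lid's knob, 34 mm above the lid's origin. The knob is a disc-topped cylinder 26 mm in diameter and 24 mm high on a 14 mm thick neck, 7 mm high.
- plate: Cover plate, lying flat on the floor of the box at the start: aluminium sheet 110 (x) x 120 (y) x 4 mm with an upright black grip rib on it. Origin: centre of the sheet's underside; x points to the far edge, the one that goes under the flap. In the box its x axis is within 0.07 rad of the box's. Mass 0.1 to 0.21 kg.
- plate_rib (a point): Centre of the top of the rib, 39 mm above the plate's underside and at x = -15 mm in the plate's frame, so nearer the near edge. The rib is 14 mm thick (x) and 40 mm wide (y) and stands 35 mm above the sheet.
- plate_near (a point): Middle of the plate's near edge, on its underside (x = -55 mm): the edge closer to the rib.
- plate_far (a point): Middle of the plate's far edge, on its underside (x = +55 mm): the edge that goes under the flap.
- stapler: Bystander: black desk stapler about 130 x 34 x 52 mm, origin under its middle, standing between box and outlet, its long side pointing away from the robot.
- mug: Bystander: white mug 80 mm across, 90 mm high, origin under its middle, beyond the task's things.
- jar: Bystander: glass jar 72 mm across, 105 mm high, origin under its middle, beyond the task's things.
- bottle: Bystander: clear bottle 52 mm across, 140 mm high, origin under its middle, on the far right.
- tape: Bystander: roll of clear tape 90 mm across lying flat, 24 mm high, origin under its middle, on the far left.
- clipbox: Bystander: small carton 70 x 50 x 28 mm, origin under its middle, between box and outlet on the robot's side of the stapler.
Not all that is in view belongs to the job. What is shaped like the box but yellow is not meant. Leave any yellow look-alike of the lid alone.

How it is judged:
By the outcome, as a careful person would: the job done as asked, in the order asked, and still so for the second after the job is handed in, while the arm keeps its last pose, push and grip.
It also fails if it takes over 58 s, if anything falls off the work surface, if the arm or the gripper's body presses on something with over 40 N, if the wrist force passes 120 N, or if a joint passes its speed limit or range.

## Working session

There is one attempt and no reset: what is moved stays moved. The work goes in short steps, Python scripts to look and compute and a tool call to move; the robot and the scene stay as the last step left them, time stands still between calls to the robot, and variables do not carry over. Pictures are saved under pics/ and viewed, at most 10 in all, crops included, and the job is handed in when it is done.

Besides the shell and the picture viewer there is one more tool, called after "Emit:" in YAML: its name, and indented under it one key for each argument. drive_tool: Moves the arm, as the interface text tells. Its arguments: {"type":"object","properties":{"slide":{"type":"array","items":{"type":"array","items":{"type":"number"}}},"rotation":{"type":"array","items":{"type":"array","items":{"type":"number"}}},"gripper":{"type":"array","items":{"type":"number"}}},"required":["slide","rotation","gripper"]}

```bash
ls; mkdir -p pics
python3 - <<'E'
from rig import get_obs, optics, bot
import cv2,json
print(get_obs()); print(bot.nose_length, [a for a in dir(bot) if a[0]!='_'])
for n in ("scene","top"):
    c=optics.camera(n); cv2.imwrite(f"pics/{n}0.png",cv2.resize(c["image"][:,:,::-1],(800,600),interpolation=cv2.INTER_CUBIC))
    print(n,{k:v for k,v in c.items() if k!="image"})
E
```

```text
pics
{'clock': 0.0, 'q': array([ 9.40189920e-01,  2.59333155e-01,  1.53607259e+00, -1.22634518e-05,
        1.34802872e+00, -2.02787868e-01]), 'joint_velocities': array([-0.00096956, -0.00076741, -0.00058473,  0.00151561, -0.00049078,
        0.00044019]), 'tau': array([-1.47634641e-03, -4.37313080e+01, -2.84000587e+01,  7.17365462e-02,
        4.12887731e-02, -1.90434739e-04]), 'position': array([0.22784511, 0.50000363, 0.23182722]), 'ee_rot': array([-3.13978618e+00, -3.59231151e-04,  2.71377651e+00]), 'ft_force': array([-0.39150153,  0.39739637,  0.38097506]), 'moment': array([-0.03493869,  0.03033675, -0.05816021]), 'finger_force': 0.0, 'grip_width': 0.9974109886871549}
0.014 ['PlanningError', 'nose_length']
scene {'fov_y': 54.5709861306444, 'cx': 252.19592347213288, 'cy': 198.88265691762606, 'eye': array([1.29367062, 0.00493741, 0.86853511]), 'rotation': array([-2.34300697,  0.00265389,  1.82453724])}
top {'fov_y': 44.35382192532351, 'cx': 255.29617151507156, 'cy': 192.65309615638714, 'eye': array([ 0.22318499, -0.23825438,  1.49593504]), 'rotation': array([-2.95502063,  0.01697279, -1.58577907])}
```

View pics/top0.png

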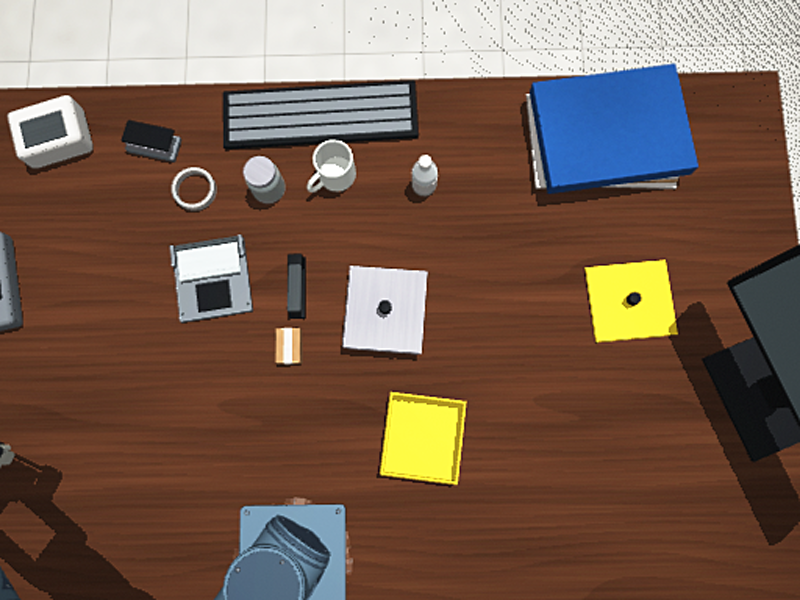

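View pics/scene0.png

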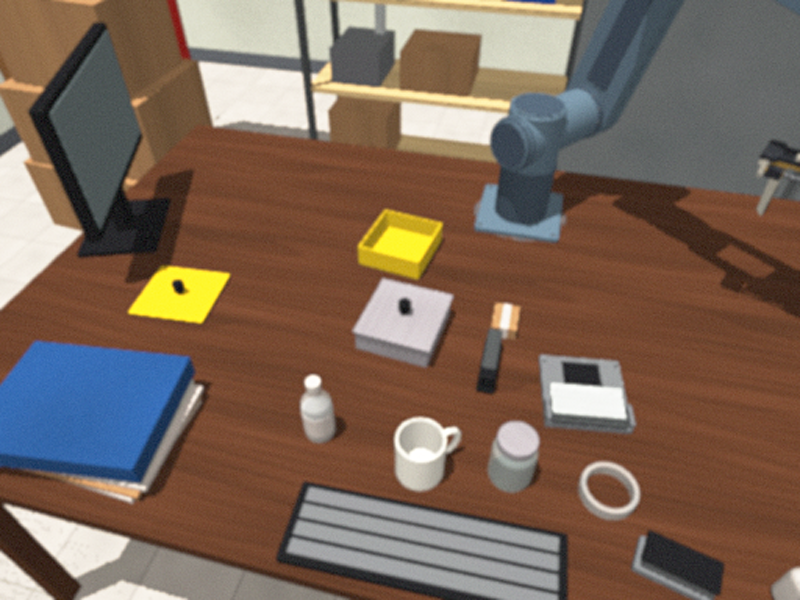

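The top view shows three candidates for box and lid. The grey steel box with its lid has its knob at (385,308). The yellow open box is at (423,438), and the yellow lid on the desk is at (632,300). The grey one fits "steel", and the yellow ones are look-alikes. The outlet is at about (213,280) with its flap on the far side. I'll confirm with one enlarged crop and measure.

```bash
cat > h.py <<'E'
import numpy as np, cv2
from scipy.spatial.transform import Rotation as R
from rig import get_obs, optics
def K(c):
    h=c["image"].shape[0]; f=h/2/np.tan(np.radians(c["fov_y"]/2))
    return f
def Rm(e): return R.from_euler("xyz",e).as_matrix()
def pix(c,uv,z):
    uv=np.atleast_2d(uv).astype(float); f=K(c)
    d=np.c_[(uv[:,0]-c["cx"])/f,(uv[:,1]-c["cy"])/f,np.ones(len(uv))]@Rm(c["rotation"]).T
    e=np.array(c["eye"]); return e+d*((z-e[2])/d[:,2])[:,None]
def proj(c,P):
    p=(np.atleast_2d(P)-c["eye"])@Rm(c["rotation"]); return p[:,:2]/p[:,2:]*K(c)+[c["cx"],c["cy"]]
def refine(c,uv,w=4):
    g=cv2.cvtColor(c["image"],cv2.COLOR_RGB2GRAY)
    return cv2.cornerSubPix(g,np.float32(uv).reshape(-1,1,2),(w,w),(-1,-1),(3,50,.01)).reshape(-1,2)
E
python3 - <<'E'
from h import *
c=optics.camera("top"); s=1.5625
np.set_printoptions(precision=4,suppress=True)
pts=lambda a:np.array(a)/s-0.18
lid=pts([(349,266),(428,270),(421,354),(343,349)])
print("lid raw",pix(c,lid,.053)); r=refine(c,lid); print("ref",r*s,pix(c,r,.053))
print("knob",pix(c,pts([(385,307)]),.084))
o=pts([(252,312),(180,321)]); r=refine(c,o,3); print("outlet near",pix(c,o,.014),pix(c,r,.014),r*s)
print("yellow lid",pix(c,pts([(585,267),(595,342)]),.008)); print("ybox",pix(c,pts([(390,393),(466,402)]),.05))
print("bottle,stapler,clip",pix(c,pts([(425,190),(297,286),(288,346)]),.0))
im=c["image"][140:255,95:310,::-1]; cv2.imwrite("pics/crop1.png",cv2.resize(im,None,fx=3.7,fy=3.7,interpolation=cv2.INTER_CUBIC))
E
```

```text
lid raw [[ 0.5702 -0.1178  0.053 ]
 [ 0.5589 -0.2767  0.053 ]
 [ 0.3896 -0.2592  0.053 ]
 [ 0.4022 -0.1055  0.053 ]]
ref [[349.4324 264.8924]
 [427.0101 270.9911]
 [420.8945 353.0208]
 [342.6595 346.2595]] [[ 0.5719 -0.1192  0.053 ]
 [ 0.5563 -0.2753  0.053 ]
 [ 0.391  -0.2596  0.053 ]
 [ 0.407  -0.1054  0.053 ]]
knob [[ 0.4793 -0.1905  0.084 ]]
outlet near [[0.4865 0.0849 0.014 ]
 [0.4704 0.2326 0.014 ]] [[0.4927 0.0868 0.014 ]
 [0.4705 0.2329 0.014 ]] [[250.8418 308.7603]
 [179.5636 320.671 ]]
yellow lid [[ 0.5696 -0.6024  0.008 ]
 [ 0.4133 -0.6129  0.008 ]]
ybox [[ 0.3145 -0.1971  0.05  ]
 [ 0.2947 -0.3449  0.05  ]]
bottle,stapler,clip [[ 0.746  -0.2757  0.    ]
 [ 0.5422 -0.0048  0.    ]
 [ 0.4168  0.0123  0.    ]]
```

View pics/crop1.png

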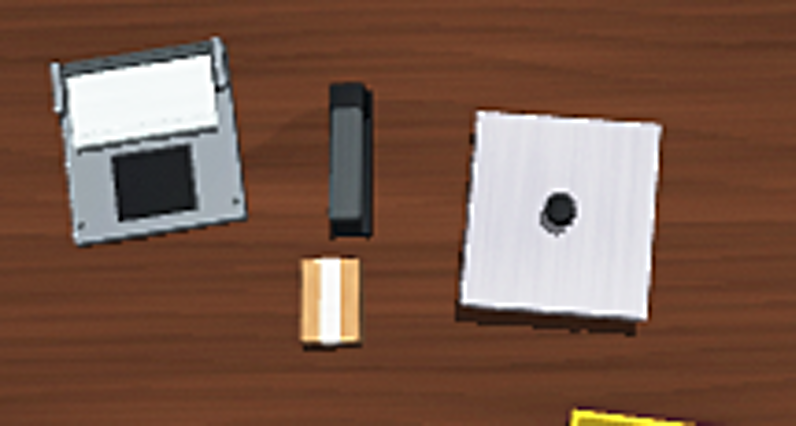

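The crop confirms it: a white-grey steel box lid with a black knob at crop (558,210). The outlet has its dark opening at (155,182) and a white flap on the far side. The measured lid is 166 x 156 mm, as stated, and centred near (0.480,-0.190) with yaw about -0.09.

```bash
cat >> h.py <<'E'
def step(p,yaw):
    "slide (cm) and rotation vector (deg) from the measured pose to a tool-down pose"
    s=get_obs(); M=Rm(s["ee_rot"]); T=Rm([np.pi,0,yaw])
    print("slide",np.round(M.T@(np.array(p)-s["position"])*100,2),"rot",np.round(R.from_matrix(M.T@T).as_rotvec(degrees=True),2),"pos",np.round(s["position"],4),np.round(s["ee_rot"],4),"t",round(s["clock"],2))
E
python3 -c "
from h import *
step([.48,-.1905,.21],1.48)"
```

```text
slide [-51.59 -52.38   2.26] rot [-8.000e-02  4.000e-02  7.069e+01] pos [0.2279 0.5001 0.232 ] [-3.1402e+00 -3.0000e-04  2.7138e+00] t 0.15
```

Emit:
drive_tool:
  slide:
    - [-51.6,-52.4,2.3]
    - [-51.6,-52.4,2.3]
    - [-51.6,-52.4,2.3]
    - [-51.6,-52.4,2.3]
    - [-51.6,-52.4,2.3]
    - [-51.6,-52.4,2.3]
    - [-51.6,-52.4,2.3]
    - [-51.6,-52.4,2.3]
    - [-51.6,-52.4,2.3]
    - [-51.6,-52.4,2.3]
    - [-51.6,-52.4,2.3]
    - [-51.6,-52.4,2.3]
    - [-51.6,-52.4,2.3]
    - [-51.6,-52.4,2.3]
    - [-51.6,-52.4,2.3]
    - [-51.6,-52.4,2.3]
    - [-51.6,-52.4,2.3]
    - [-51.6,-52.4,2.3]
    - [-51.6,-52.4,2.3]
    - [-51.6,-52.4,2.3]
  rotation:
    - [0,0,70.7]
    - [0,0,70.7]
    - [0,0,70.7]
    - [0,0,70.7]
    - [0,0,70.7]
    - [0,0,70.7]
    - [0,0,70.7]
    - [0,0,70.7]
    - [0,0,70.7]
    - [0,0,70.7]
    - [0,0,70.7]
    - [0,0,70.7]
    - [0,0,70.7]
    - [0,0,70.7]
    - [0,0,70.7]
    - [0,0,70.7]
    - [0,0,70.7]
    - [0,0,70.7]
    - [0,0,70.7]
    - [0,0,70.7]
  gripper: [1,1,1,1,1,1,1,1,1,1,1,1,1,1,1,1,1,1,1,1]

```text
clock: 1.82
position: [0.4801, -0.1916, 0.2088]
ee_rot: [-3.14, -0.001, 1.477]
ft_force: [-1.2, 1.6, 0.8]
grip_width: 1.001
finger_force: 0.0
```

```bash
python3 -c "
from h import *
step([.48,-.1905,.21],1.48)
c=optics.camera('wrist'); print({k:v for k,v in c.items() if k!='image'})
cv2.imwrite('pics/w1.png',c['image'][:,:,::-1])
print(proj(c,[[.48,-.1905,.084]]))"
```

```text
slide [ 0.11 -0.02 -0.12] rot [-0.09 -0.06 -0.17] pos [ 0.4801 -0.1916  0.2088] [-3.1401e+00 -1.0000e-03  1.4771e+00] t 1.82
{'fov_y': 65.0497332228875, 'cx': 260.5693717810934, 'cy': 187.41592836864132, 'eye': array([ 0.48793755, -0.11448151,  0.36055313]), 'rotation': array([ 2.85638640e+00,  2.71182127e-03, -9.22533753e-02])}
[[260.41108967 182.72353697]]
```

View pics/w1.png

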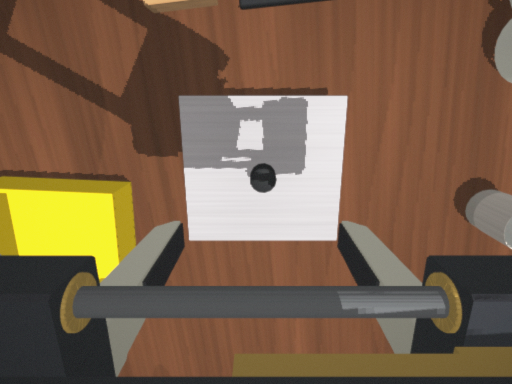

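Wrist view: the grey lid has corners at (180,97), (347,96), (339,241) and (187,241), and its knob blob is at (263,178). The projected knob at (260,183) agrees within a few mm.

```bash
python3 -c "
from h import *
np.set_printoptions(precision=4,suppress=True)
c=optics.camera('wrist')
r=refine(c,[(180,97),(347,96),(339,241),(187,241)]);p=pix(c,r,.053);print(r,p,p.mean(0),np.linalg.norm(p-np.roll(p,1,0),axis=1))
m=(cv2.cvtColor(c['image'],cv2.COLOR_RGB2GRAY)<60).astype(np.uint8);m[:155]=0;m[205:]=0;m[:,:235]=0;m[:,290:]=0
ys,xs=np.nonzero(m);print(xs.min(),xs.max(),ys.min(),ys.max())
print(pix(c,[((xs.min()+xs.max())/2,ys.max()-26/2/.276*.301)],.084))
step([.481,-.189,.068],1.48)
"
```

```text
[[179.2687  96.7558]
 [347.6896  97.2776]
 [336.957  241.0507]
 [189.55   241.1285]] [[ 0.4075 -0.1036  0.053 ]
 [ 0.5717 -0.119   0.053 ]
 [ 0.5582 -0.2731  0.053 ]
 [ 0.3932 -0.2584  0.053 ]] [ 0.4826 -0.1885  0.053 ] [0.1555 0.1649 0.1546 0.1656]
251 275 165 191
[[ 0.4826 -0.1836  0.084 ]]
slide [ 0.05  0.15 14.12] rot [-0.07 -0.06 -0.01] pos [ 0.4797 -0.1895  0.2092] [-3.1403 -0.0011  1.4798] t 1.92
```

Emit:
drive_tool:
  slide:
    - [0.15,0.22,4]
    - [0.15,0.22,8]
    - [0.15,0.22,11]
    - [0.15,0.22,13]
    - [0.15,0.22,13.9]
    - [0.15,0.22,13.9]
    - [0.15,0.22,13.9]
    - [0.15,0.22,13.9]
    - [0.15,0.22,13.9]
    - [0.15,0.22,13.9]
    - [0.15,0.22,13.9]
    - [0.15,0.22,13.9]
    - [0.15,0.22,13.9]
    - [0.15,0.22,13.9]
    - [0.15,0.22,13.9]
    - [0.15,0.22,13.9]
    - [0.15,0.22,13.9]
  rotation:
    - [0,0,0]
    - [0,0,0]
    - [0,0,0]
    - [0,0,0]
    - [0,0,0]
    - [0,0,0]
    - [0,0,0]
    - [0,0,0]
    - [0,0,0]
    - [0,0,0]
    - [0,0,0]
    - [0,0,0]
    - [0,0,0]
    - [0,0,0]
    - [0,0,0]
    - [0,0,0]
    - [0,0,0]
  gripper: [1,0.8,0.6,0.5,0.5,0.5,0,0,0,0,0,0,0,0,0,0,0]

```text
clock: 3.33
position: [0.4828, -0.1893, 0.0713]
ee_rot: [3.141, 0.0, 1.48]
ft_force: [-0.9, -0.0, 6.1]
grip_width: 0.273
finger_force: 30.0
```

Emit:
drive_tool:
  slide:
    - [0,0,-0.5]
    - [0,0,-1.5]
    - [0,0,-3.5]
    - [0,0,-5.5]
    - [0,0,-5.5]
    - [-3,0.3,-5.5]
    - [-6,0.6,-5.5]
    - [-9,0.9,-5.5]
    - [-12,1.2,-5.5]
    - [-15,1.5,-5.5]
    - [-18,1.8,-5.5]
    - [-21,2.1,-5.5]
    - [-23.5,2.4,-5.5]
    - [-25,2.5,-5.5]
    - [-25,2.5,-5.5]
    - [-25,2.5,-2.5]
    - [-25,2.5,0.5]
    - [-25,2.5,2.5]
    - [-25,2.5,3.8]
    - [-25,2.5,3.8]
  rotation:
    - [0,0,0]
    - [0,0,0]
    - [0,0,0]
    - [0,0,0]
    - [0,0,0]
    - [0,0,0]
    - [0,0,0]
    - [0,0,0]
    - [0,0,0]
    - [0,0,0]
    - [0,0,0]
    - [0,0,0]
    - [0,0,0]
    - [0,0,0]
    - [0,0,0]
    - [0,0,0]
    - [0,0,0]
    - [0,0,0]
    - [0,0,0]
    - [0,0,0]
  gripper: [0,0,0,0,0,0,0,0,0,0,0,0,0,0,0,0,0,0,0,0]

```text
clock: 5.0
position: [0.4832, -0.4374, 0.0288]
ee_rot: [-3.137, -0.005, 1.48]
ft_force: [-0.3, 1.1, -3.3]
grip_width: 0.272
finger_force: 30.0
```

Emit:
drive_tool:
  slide:
    - [0,0,0.1]
    - [0,0,0.2]
    - [0,0,0.3]
    - [0,0,0.3]
  rotation:
    - [0,0,0]
    - [0,0,0]
    - [0,0,0]
    - [0,0,0]
  gripper: [0,0,0,0]

```text
clock: 5.33
position: [0.4854, -0.441, 0.0311]
ee_rot: [3.14, 0.002, 1.48]
ft_force: [0.0, 0.6, -1.5]
grip_width: 0.272
finger_force: 30.0
```

Emit:
drive_tool:
  slide:
    - [0,0,0.2]
    - [0,0,0.3]
    - [0,0,0.4]
    - [0,0,0.45]
    - [0,0,0.5]
    - [0,0,0.5]
  rotation:
    - [0,0,0]
    - [0,0,0]
    - [0,0,0]
    - [0,0,0]
    - [0,0,0]
    - [0,0,0]
  gripper: [0,0,0,0,0,0]

```text
clock: 5.83
position: [0.4849, -0.4405, 0.0263]
ee_rot: [3.141, 0.001, 1.48]
ft_force: [-2.1, 3.0, 7.7]
grip_width: 0.271
finger_force: 30.0
```

Emit:
drive_tool:
  slide:
    - [0,0,0]
    - [0,0,0]
    - [0,0,0]
    - [0,0,0]
    - [0,0,-2]
    - [0,0,-6]
    - [0,0,-10]
    - [3,-0.3,-14]
    - [7,-0.7,-17]
    - [11,-1.1,-17.5]
    - [15,-1.5,-17.5]
    - [19,-2,-17.5]
    - [23,-2.4,-17.5]
    - [25,-2.6,-17.5]
    - [25,-2.6,-17.5]
    - [25,-2.6,-17.5]
    - [25,-2.6,-17.5]
  rotation:
    - [0,0,0]
    - [0,0,0]
    - [0,0,0]
    - [0,0,0]
    - [0,0,0]
    - [0,0,0]
    - [0,0,0]
    - [0,0,0]
    - [0,0,0]
    - [0,0,0]
    - [0,0,0]
    - [0,0,0]
    - [0,0,0]
    - [0,0,0]
    - [0,0,0]
    - [0,0,0]
    - [0,0,0]
  gripper: [0.5,0.5,0.5,0.5,0.5,0.5,0.5,0.5,0.5,0.5,0.5,0.5,0.5,0.5,0.5,0.5,0.5]

```text
clock: 7.25
position: [0.4819, -0.1895, 0.1998]
ee_rot: [3.141, 0.001, 1.48]
ft_force: [-0.5, -0.0, -0.0]
grip_width: 0.499
finger_force: 0.0
```

```bash
python3 -c "
from h import *
step([.482,-.19,.2],1.48)
c=optics.camera('wrist'); np.save('w2.npy',c,allow_pickle=True)
t=optics.camera('top'); np.save('t2.npy',t,allow_pickle=True)
a=cv2.resize(c['image'][50:260,140:380],None,fx=2,fy=2,interpolation=cv2.INTER_CUBIC)
cv2.imwrite('pics/w2.png',a[:,:,::-1])"
```

```text
slide [-0.05  0.01 -0.02] rot [0.04 0.05 0.02] pos [ 0.4819 -0.1895  0.1998] [3.1410e+00 9.0000e-04 1.4804e+00] t 7.25
```

View pics/w2.png

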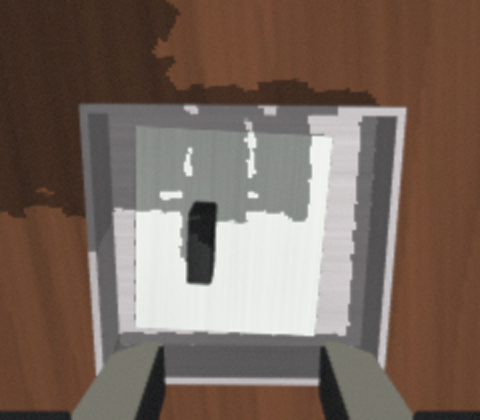

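The box interior is visible: the plate has crop corners (136,127), (331,137), (314,335) and (135,328), and the rib is at about (202,243), nearer the robot-side edge. The plate's x axis therefore points away from the robot.

```bash
python3 -c "
from h import *
np.set_printoptions(precision=4,suppress=True)
c=np.load('w2.npy',allow_pickle=True).item()
uv=np.array([(136,127),(331,137),(314,335),(135,328)])/2+[140,50]-.25
p=pix(c,uv,.008);print('plate',p,p.mean(0),np.linalg.norm(p-np.roll(p,1,0),axis=1))
ctr=p.mean(0); ax=(p[1]+p[2]-p[0]-p[3]);print('yaw',np.arctan2(ax[1],ax[0]), np.arctan2(-(p[0]-p[3])[0],(p[0]-p[3])[1]))
b=np.array([(81,105),(406,109),(384,383),(101,380)])/2+[140,50]-.25
q=pix(c,b,.05);print('box',q,q.mean(0),np.linalg.norm(q-np.roll(q,1,0),axis=1))
r=pix(c,np.array([(187,283),(210,285),(200,285),(193,203)])/2+[140,50]-.25,.043);print('rib',r)
y=-.06
def model(x,y0,yaw):
    M=R.from_euler('z',yaw).as_matrix()
    P=np.array([(-.022,-.02,.043),(-.008,-.02,.043),(-.008,.02,.043),(-.022,.02,.043),(-.055,.06,.008),(.055,.06,.008),(.055,-.06,.008),(-.055,-.06,.008)])
    return (proj(c,P@M.T+[x,y0,0])-[140,50]+.25)*2
a=np.arctan2(ax[1],ax[0]); print(model(ctr[0],ctr[1],a))
"
```

```text
plate [[ 0.4293 -0.1225  0.008 ]
 [ 0.5367 -0.1375  0.008 ]
 [ 0.5208 -0.255   0.008 ]
 [ 0.4122 -0.2407  0.008 ]] [ 0.4748 -0.1889  0.008 ] [0.1195 0.1085 0.1186 0.1095]
yaw -0.1346988381376725 -0.14367153455474607
box [[ 0.4117 -0.1086  0.05  ]
 [ 0.5676 -0.1244  0.05  ]
 [ 0.5538 -0.2693  0.05  ]
 [ 0.3987 -0.2537  0.05  ]] [ 0.483 -0.189  0.05 ] [0.1456 0.1567 0.1455 0.1558]
rib [[ 0.4514 -0.2044  0.043 ]
 [ 0.4636 -0.2067  0.043 ]
 [ 0.4582 -0.2062  0.043 ]
 [ 0.4594 -0.1618  0.043 ]]
[[185.1773 285.5022]
 [211.2458 286.6449]
 [213.6748 213.1185]
 [186.6621 211.8935]
 [134.1273 126.4078]
 [331.9976 135.7188]
 [314.7302 336.1273]
 [135.061  328.4182]]
```

```bash
python3 -c "
from h import *
step([.53,.15,.2],1.48)"
```

```text
slide [34.33  1.67 -0.06] rot [ 0.01  0.03 -0.07] pos [ 0.4818 -0.1903  0.1996] [3.1414e+00 5.0000e-04 1.4787e+00] t 7.35
```

Emit:
drive_tool:
  slide:
    - [34.3,1.7,0]
    - [34.3,1.7,0]
    - [34.3,1.7,0]
    - [34.3,1.7,0]
    - [34.3,1.7,0]
    - [34.3,1.7,0]
    - [34.3,1.7,0]
    - [34.3,1.7,0]
    - [34.3,1.7,0]
    - [34.3,1.7,0]
    - [34.3,1.7,0]
    - [34.3,1.7,0]
    - [34.3,1.7,0]
  rotation:
    - [0,0,0]
    - [0,0,0]
    - [0,0,0]
    - [0,0,0]
    - [0,0,0]
    - [0,0,0]
    - [0,0,0]
    - [0,0,0]
    - [0,0,0]
    - [0,0,0]
    - [0,0,0]
    - [0,0,0]
    - [0,0,0]
  gripper: [0.4,0.4,0.4,0.4,0.4,0.4,0.4,0.4,0.4,0.4,0.4,0.4,0.4]

```text
clock: 8.43
position: [0.5299, 0.149, 0.1995]
ee_rot: [-3.141, 0.001, 1.477]
ft_force: [0.8, -0.6, 0.4]
grip_width: 0.403
finger_force: 0.0
```

```bash
python3 -c "
from h import *
step([.4602,-.1869,.2],1.432)
c=optics.camera('wrist'); np.save('w3.npy',c,allow_pickle=True)
a=cv2.resize(c['image'][40:280,120:400],None,fx=2.5,fy=2.5,interpolation=cv2.INTER_CUBIC)
cv2.imwrite('pics/w3.png',a[:,:,::-1])"
```

```text
slide [-3.41e+01 -3.80e+00 -3.00e-02] rot [-0.02  0.03  2.59] pos [0.5299 0.149  0.1995] [-3.1413e+00  6.0000e-04  1.4773e+00] t 8.43
```

View pics/w3.png

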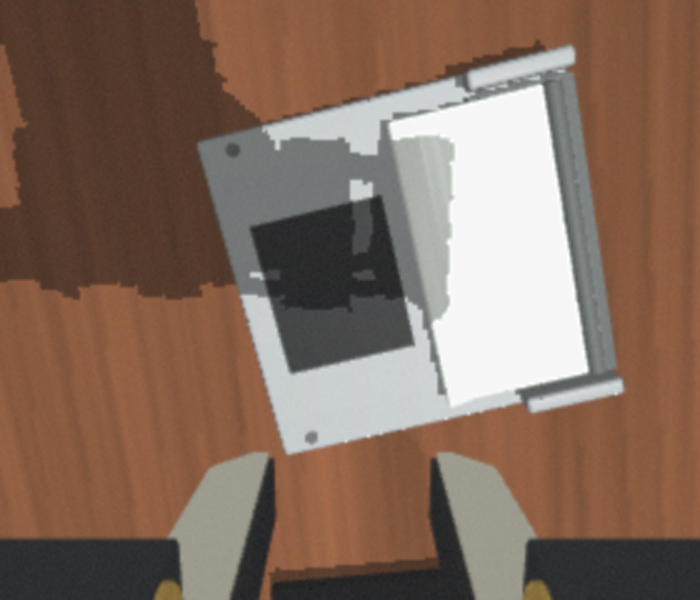

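Outlet near corners are at crop (198,143) and (288,454). The flap's free edge runs from (382,123) to (447,406).

```bash
python3 -c "
from h import *
np.set_printoptions(precision=4,suppress=True)
c=np.load('w3.npy',allow_pickle=True).item()
f=lambda a:np.array(a)/2.5+[120,40]-.3
p=pix(c,f([(198,143),(288,454)]),.014);print(p,np.linalg.norm(p[0]-p[1]))
d=p[0]-p[1];yaw=np.arctan2(-d[0],d[1]);u=np.array([np.cos(yaw),np.sin(yaw),0])
o=p.mean(0)+.055*u;print('yaw',yaw,'origin',o)
l=pix(c,f([(382,123),(447,406)]),.027);dl=l[0]-l[1];print('lip',l,np.linalg.norm(dl),'yaw',np.arctan2(-dl[0],dl[1]),'rel',(l-o)@R.from_euler('z',yaw).as_matrix())
h=pix(c,f([(232,150),(311,437)]),.014);print('holes',(h-o)@R.from_euler('z',yaw).as_matrix())
# edge-line refine: side edge
s=pix(c,f([(198,143),(466,78),(288,454),(520,403)]),.014);print('side yaw',[np.arctan2(*(s[i+1]-s[i])[[1,0]]) for i in (0,2)])
M=R.from_euler('z',yaw).as_matrix();print((proj(c,(np.array([(-.055,.075,.014),(-.055,-.075,.014),(.105,.075,.014),(.105,-.075,.014)])@M.T+o*[1,1,0]))-[120,40]+.3)*2.5)
"
```

```text
[[0.4714 0.2343 0.014 ]
 [0.4932 0.0878 0.014 ]] 0.14810593568960367
yaw 0.14750893305089696 origin [0.5367 0.1691 0.014 ]
lip [[0.5502 0.2348 0.027 ]
 [0.5697 0.1099 0.027 ]] 0.12640047980431793 yaw 0.15544470938081534 rel [[ 0.023   0.063   0.013 ]
 [ 0.024  -0.0634  0.013 ]]
holes [[-0.0416  0.0678  0.    ]
 [-0.042  -0.0682  0.    ]]
side yaw [np.float64(0.1331024435785818), np.float64(0.1399529208818496)]
[[197.3516 140.7593]
 [288.5108 455.7651]
 [567.1979  44.9311]
 [618.0553 380.9093]]
```

Emit:
drive_tool:
  slide:
    - [-34.1,-3.8,0]
    - [-34.1,-3.8,0]
    - [-34.1,-3.8,0]
    - [-34.1,-3.8,0]
    - [-34.1,-3.8,0]
    - [-34.1,-3.8,0]
    - [-34.1,-3.8,0]
    - [-34.1,-3.8,0]
    - [-34.1,-3.8,0]
    - [-34.1,-3.8,4]
    - [-34.1,-3.8,7]
    - [-34.1,-3.8,10]
    - [-34.1,-3.8,10]
    - [-34.1,-3.8,10]
  rotation:
    - [0,0,2.6]
    - [0,0,2.6]
    - [0,0,2.6]
    - [0,0,2.6]
    - [0,0,2.6]
    - [0,0,2.6]
    - [0,0,2.6]
    - [0,0,2.6]
    - [0,0,2.6]
    - [0,0,2.6]
    - [0,0,2.6]
    - [0,0,2.6]
    - [0,0,2.6]
    - [0,0,2.6]
  gripper: [0.4,0.4,0.4,0.4,0.4,0.4,0.4,0.4,0.4,0.4,0.4,0.4,0.4,0.4]

```text
clock: 9.65
position: [0.4596, -0.1849, 0.0989]
ee_rot: [-3.138, -0.002, 1.433]
ft_force: [-0.2, -1.5, 1.8]
grip_width: 0.402
finger_force: 0.0
```

```bash
python3 -c "
from h import *
step([.4602,-.1869,.026],1.432)"
```

```text
slide [-0.2   0.11  7.29] rot [-0.19 -0.1   0.07] pos [ 0.4596 -0.1849  0.0989] [-3.1383e+00 -1.7000e-03  1.4331e+00] t 9.65
```

Emit:
drive_tool:
  slide:
    - [-0.1,0.05,3]
    - [-0.1,0.05,5.5]
    - [-0.1,0.05,6.7]
    - [-0.1,0.05,7.2]
    - [-0.1,0.05,7.2]
    - [-0.1,0.05,7.2]
    - [-0.1,0.05,7.2]
    - [-0.1,0.05,7.2]
    - [-0.1,0.05,7.2]
    - [-0.1,0.05,7.2]
    - [-0.1,0.05,7.2]
    - [-0.1,0.05,7.2]
  rotation:
    - [0,0,0]
    - [0,0,0]
    - [0,0,0]
    - [0,0,0]
    - [0,0,0]
    - [0,0,0]
    - [0,0,0]
    - [0,0,0]
    - [0,0,0]
    - [0,0,0]
    - [0,0,0]
    - [0,0,0]
  gripper: [0.4,0.4,0.4,0.4,0.4,0,0,0,0,0,0,0]

```text
clock: 10.65
position: [0.4617, -0.1865, 0.0286]
ee_rot: [3.14, 0.001, 1.434]
ft_force: [-1.0, -0.1, 8.1]
grip_width: 0.146
finger_force: 30.0
```

Emit:
drive_tool:
  slide:
    - [0,0,-0.5]
    - [0,0,-1.5]
    - [0,0,-4]
    - [0,0,-7]
    - [0,0,-9.5]
    - [0,0,-9.5]
    - [0,0,-9.5]
    - [0,0,-9.5]
  rotation:
    - [0,0,0]
    - [0,0,0]
    - [0,0,0]
    - [0,0,0]
    - [0,0,0]
    - [0,0,0]
    - [0,0,0]
    - [0,0,0]
  gripper: [0,0,0,0,0,0,0,0]

```text
clock: 11.32
position: [0.4607, -0.1858, 0.1223]
ee_rot: [-3.141, -0.0, 1.434]
ft_force: [0.4, 0.0, -1.9]
grip_width: 0.147
finger_force: 30.0
```

```bash
cat >> h.py <<'E'
O=np.array([.536,.1685,0]); OY=.148
def tgt(x,y,z,yaw=OY): return O+R.from_euler('z',OY).apply([x,y,z])
E
python3 -c "
from h import *
print(tgt(-.065,0,.11));step(tgt(-.065,0,.11),np.pi/2+OY)"
```

```text
[0.47171058 0.15891508 0.11      ]
slide [34.3  -3.59  1.24] rot [ -0.03  -0.02 -16.29] pos [ 0.4607 -0.1858  0.1223] [-3.1409e+00 -3.0000e-04  1.4345e+00] t 11.32
```

Emit:
drive_tool:
  slide:
    - [3,-0.3,0]
    - [6,-0.6,0]
    - [9,-1,0]
    - [12,-1.3,0]
    - [15,-1.6,0]
    - [18,-1.9,0]
    - [21,-2.2,0]
    - [24,-2.5,0]
    - [27,-2.8,0.3]
    - [30,-3.1,0.6]
    - [32.5,-3.4,1]
    - [34.3,-3.6,1.2]
    - [34.3,-3.6,1.2]
    - [34.3,-3.6,1.2]
    - [34.3,-3.6,1.2]
    - [34.3,-3.6,1.2]
  rotation:
    - [0,0,-1]
    - [0,0,-2.5]
    - [0,0,-4]
    - [0,0,-5.5]
    - [0,0,-7]
    - [0,0,-8.5]
    - [0,0,-10]
    - [0,0,-11.5]
    - [0,0,-13]
    - [0,0,-14.5]
    - [0,0,-15.5]
    - [0,0,-16.3]
    - [0,0,-16.3]
    - [0,0,-16.3]
    - [0,0,-16.3]
    - [0,0,-16.3]
  gripper: [0,0,0,0,0,0,0,0,0,0,0,0,0,0,0,0]

```text
clock: 12.65
position: [0.4719, 0.1576, 0.1101]
ee_rot: [-3.14, 0.0, 1.718]
ft_force: [-1.4, 0.6, -2.0]
grip_width: 0.145
finger_force: 30.0
```

```bash
python3 -c "
from h import *
step(tgt(-.065,0,.043),np.pi/2+OY)
c=optics.camera('wrist'); np.save('w4.npy',c,allow_pickle=True)
a=cv2.resize(c['image'][60:360,80:480],None,fx=2,fy=2,interpolation=cv2.INTER_CUBIC)
cv2.imwrite('pics/w4.png',a[:,:,::-1])"
```

```text
slide [0.14 0.01 6.71] rot [-0.07  0.01 -0.05] pos [0.4719 0.1576 0.1101] [-3.1404e+00  3.0000e-04  1.7179e+00] t 12.65
```

View pics/w4.png

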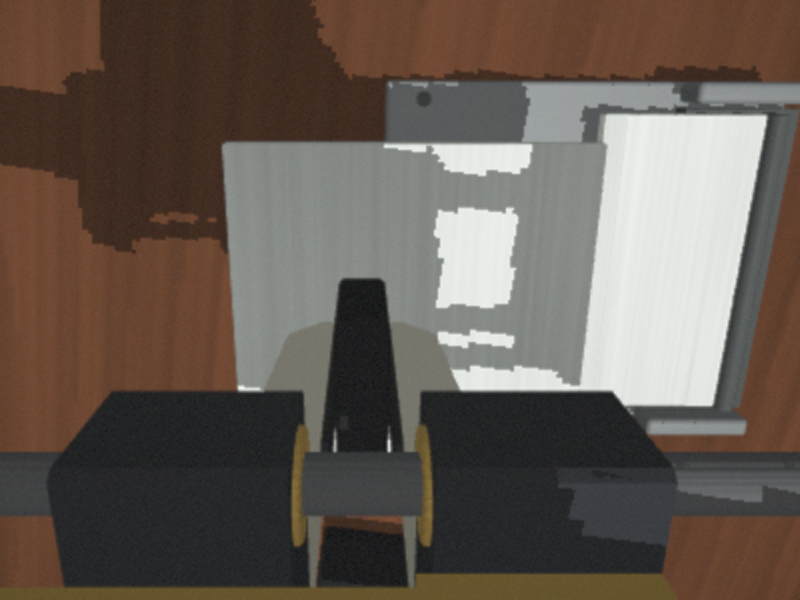

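The plate is held level, with its +y corners at crop (223,143) and (606,144), parallel to the outlet's +y edge (corner (387,82)).

```bash
python3 -c "
from h import *
np.set_printoptions(precision=4,suppress=True)
c=np.load('w4.npy',allow_pickle=True).item(); f=lambda a:np.array(a)/2.+[80,60]-.25
M=R.from_euler('z',OY).as_matrix(); t=np.array([.4719,.1576,0])
p=pix(c,f([(223,143),(606,144)]),.0895);d=p[1]-p[0];print(p,np.linalg.norm(d),'yaw',np.arctan2(d[1],d[0]))
print('in tool-aligned outlet frame rel TCP',(p-t)@M)
q=pix(c,f([(387,82),(676,82)]),.014);d=q[1]-q[0];print('outlet corner',q,(q-O)@M,'yaw',np.arctan2(d[1],d[0]))
"
```

```text
[[0.4243 0.2112 0.0895]
 [0.5314 0.2269 0.0895]] 0.1082665083331052 yaw 0.14611221102661717
in tool-aligned outlet frame rel TCP [[-0.0392  0.06    0.0895]
 [ 0.069   0.0598  0.0895]]
outlet corner [[0.4704 0.2344 0.014 ]
 [0.5832 0.2512 0.014 ]] [[-0.0552  0.0748  0.014 ]
 [ 0.0589  0.0749  0.014 ]] yaw 0.1484257800375461
```

Emit:
drive_tool:
  slide:
    - [0.1,0,2.5]
    - [0.1,0,4.5]
    - [0.1,0,5.8]
    - [0.1,0,6.5]
    - [0.1,0,6.8]
    - [0.1,0,6.9]
    - [0.1,0,6.9]
    - [0.1,0,6.9]
    - [0.1,0,6.9]
  rotation:
    - [0,0,0]
    - [0,0,0]
    - [0,0,0]
    - [0,0,0]
    - [0,0,0]
    - [0,0,0]
    - [0,0,0]
    - [0,0,0]
    - [0,0,0]
  gripper: [0,0,0,0,0,0,0,0,0]

```text
clock: 13.45
position: [0.4727, 0.1596, 0.0425]
ee_rot: [3.14, 0.0, 1.719]
ft_force: [0.2, 0.2, -1.3]
grip_width: 0.148
finger_force: 30.0
```

```bash
python3 -c "
from h import *
step(tgt(-.065,0,.040),np.pi/2+OY);step(tgt(-.015,0,.040),np.pi/2+OY);print(get_obs()['ft_force'])"
```

```text
slide [-0.05 -0.11  0.25] rot [0.09 0.   0.01] pos [0.4727 0.1596 0.0425] [3.1400e+00 1.0000e-04 1.7189e+00] t 13.45
slide [-0.05  4.89  0.25] rot [0.09 0.   0.01] pos [0.4727 0.1596 0.0425] [3.1400e+00 1.0000e-04 1.7189e+00] t 13.45
[ 0.2456161   0.19889226 -1.27455665]
```

Emit:
drive_tool:
  slide:
    - [-0.05,0,0.1]
    - [-0.05,0,0.2]
    - [-0.05,0,0.25]
    - [-0.05,0,0.25]
  rotation:
    - [0,0,0]
    - [0,0,0]
    - [0,0,0]
    - [0,0,0]
  gripper: [0,0,0,0]

```text
clock: 13.78
position: [0.472, 0.1591, 0.0391]
ee_rot: [-3.142, 0.0, 1.719]
ft_force: [0.4, -0.7, -1.6]
grip_width: 0.15
finger_force: 30.0
```

Emit:
drive_tool:
  slide:
    - [0,0,-0.1]
    - [0,0.5,-0.1]
    - [0,1,-0.1]
    - [0,1.5,-0.1]
    - [0,1.8,-0.1]
    - [0,2.1,-0.1]
    - [0,2.4,-0.1]
    - [0,2.7,-0.1]
    - [0,3,-0.1]
    - [0,3.3,-0.1]
    - [0,3.3,-0.1]
  rotation:
    - [0,0,0]
    - [0,0,0]
    - [0,0,0]
    - [0,0,0]
    - [0,0,0]
    - [0,0,0]
    - [0,0,0]
    - [0,0,0]
    - [0,0,0]
    - [0,0,0]
    - [0,0,0]
  gripper: [0,0,0,0,0,0,0,0,0,0,0]

```text
clock: 14.7
position: [0.5055, 0.164, 0.0402]
ee_rot: [3.141, 0.0, 1.719]
ft_force: [-0.3, 0.4, -1.3]
grip_width: 0.149
finger_force: 30.0
```

```bash
python3 -c "
from h import *
step(tgt(-.015,0,.039),np.pi/2+OY)
c=optics.camera('wrist'); np.save('w5.npy',c,allow_pickle=True)
a=cv2.resize(c['image'][60:360,80:480],None,fx=2,fy=2,interpolation=cv2.INTER_CUBIC)
cv2.imwrite('pics/w5.png',a[:,:,::-1])"
```

```text
slide [-0.    1.58  0.12] rot [0.04 0.   0.01] pos [0.5055 0.164  0.0402] [3.1409 0.     1.7189] t 14.7
```

View pics/w5.png

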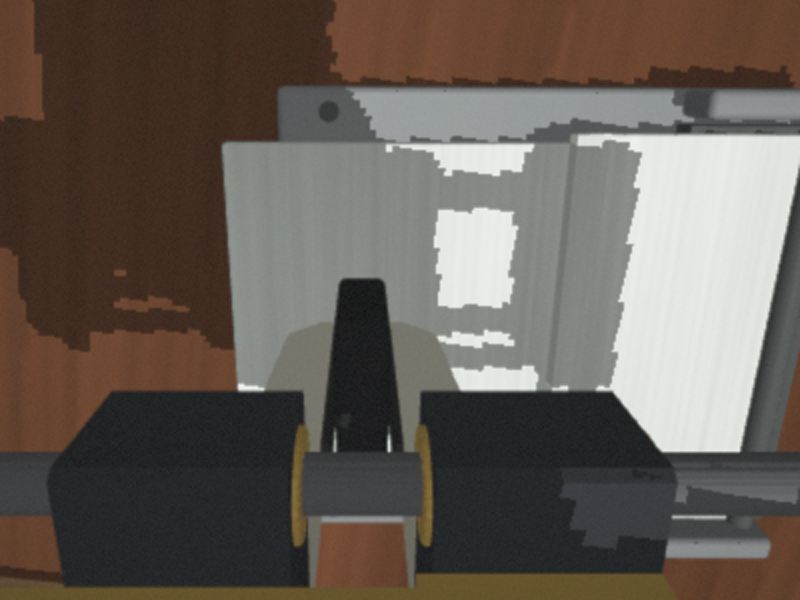

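The plate's far edge has gone under the flap: the flap edge at (572,135) now hides the plate's far corner, and contact force is nil. Continuing to flush.

Emit:
drive_tool:
  slide:
    - [0,0.3,0]
    - [0,0.6,0]
    - [0,0.9,0]
    - [0,1.2,0]
    - [0,1.4,0]
    - [0,1.55,0]
    - [0,1.55,0]
    - [0,1.55,0]
  rotation:
    - [0,0,0]
    - [0,0,0]
    - [0,0,0]
    - [0,0,0]
    - [0,0,0]
    - [0,0,0]
    - [0,0,0]
    - [0,0,0]
  gripper: [0,0,0,0,0,0,0,0]

```text
clock: 15.42
position: [0.5201, 0.1662, 0.0401]
ee_rot: [-3.141, -0.0, 1.719]
ft_force: [-0.3, -0.4, -1.3]
grip_width: 0.149
finger_force: 30.0
```

```bash
python3 -c "
from h import *
np.set_printoptions(precision=4,suppress=True)
step(tgt(-.015,0,.039),np.pi/2+OY)
c=optics.camera('wrist'); np.save('w6.npy',c,allow_pickle=True)
print(proj(c,[tgt(-.055,.06,.0195),tgt(-.055,.075,.014),tgt(-.055,.03,.0195)])*2-[160,120])
a=cv2.resize(c['image'][80:230,140:340],None,fx=4,fy=4,interpolation=cv2.INTER_CUBIC)
cv2.imwrite('pics/w6.png',a[:,:,::-1])"
```

```text
slide [-0.01  0.11  0.11] rot [-0.01 -0.    0.01] pos [0.5201 0.1662 0.0401] [-3.1415 -0.      1.7189] t 15.42
[[223.7299 142.7147]
 [224.6846  87.376 ]
 [230.0739 244.9739]]
```

View pics/w6.png

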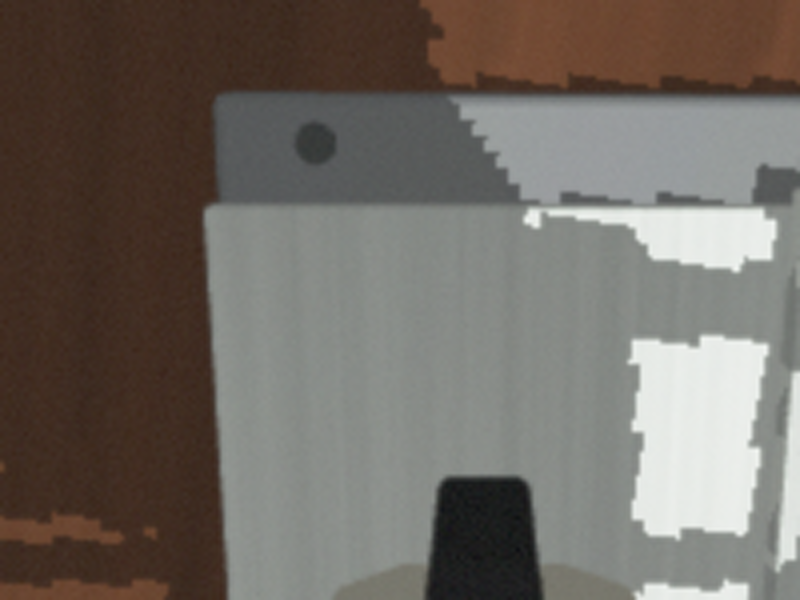

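Here the outlet's near corner is at crop (214,93), the plate's near corner at (205,205), and its near edge runs on to (228,590).

```bash
python3 -c "
from h import *
np.set_printoptions(precision=4,suppress=True)
c=np.load('w6.npy',allow_pickle=True).item(); f=lambda a:np.array(a)/4.+[140,80]-.375
M=R.from_euler('z',OY).as_matrix()
print((pix(c,f([(214,93),(219,200)]),.014)-O)@M)
print((pix(c,f([(205,205),(228,590)]),.0195)-O)@M)
"
```

```text
[[-0.0545  0.0754  0.014 ]
 [-0.0547  0.0604  0.014 ]]
[[-0.0555  0.0603  0.0195]
 [-0.0557  0.0013  0.0195]]
```

Emit:
drive_tool:
  slide:
    - [0,0.1,0]
    - [0,0.1,0.05]
    - [0,0.1,0.1]
    - [0,0.1,0.15]
    - [0,0.1,0.2]
    - [0,0.1,0.25]
    - [0,0.1,0.3]
    - [0,0.1,0.3]
  rotation:
    - [0,0,0]
    - [0,0,0]
    - [0,0,0]
    - [0,0,0]
    - [0,0,0]
    - [0,0,0]
    - [0,0,0]
    - [0,0,0]
  gripper: [0,0,0,0,0,0,0,0]

```text
clock: 16.13
position: [0.521, 0.1663, 0.0386]
ee_rot: [3.141, 0.0, 1.719]
ft_force: [-4.4, -1.5, 11.6]
grip_width: 0.151
finger_force: 30.0
```

Emit:
drive_tool:
  slide:
    - [0,0,0.05]
    - [0,0,0.1]
    - [0,0,0.12]
    - [0,0,0.12]
    - [0,0,0.12]
    - [0,0,0.12]
  rotation:
    - [0,0,0]
    - [0,0,0]
    - [0,0,0]
    - [0,0,0]
    - [0,0,0]
    - [0,0,0]
  gripper: [0,0,0,0,0,0]

```text
clock: 16.63
position: [0.521, 0.1664, 0.0386]
ee_rot: [3.141, 0.0, 1.719]
ft_force: [-7.0, -1.4, 20.9]
grip_width: 0.149
finger_force: 30.0
```

```bash
python3 -c "
from h import *
np.set_printoptions(precision=4,suppress=True)
step(tgt(-.014,0,.0386),np.pi/2+OY); print(get_obs()['ft_force'],get_obs()['moment'])
c=optics.camera('wrist'); np.save('w7.npy',c,allow_pickle=True)
t=optics.camera('top')
a=cv2.resize(c['image'][80:230,140:340],None,fx=3,fy=3,interpolation=cv2.INTER_CUBIC)
b=cv2.resize(t['image'][130:250,80:360],(600,257),interpolation=cv2.INTER_CUBIC)
b=np.pad(b[:150+107],((0,0),(0,0),(0,0)))
cv2.imwrite('pics/w7.png',np.vstack([a[:340],b])[:,:,::-1])"
```

```text
slide [-0.01  0.11  0.  ] rot [0.05 0.02 0.03] pos [0.521  0.1664 0.0386] [3.1407 0.0003 1.7194] t 16.63
[-7.0285 -1.4193 20.9346] [-0.3393  1.4759 -0.0724]
```

View pics/w7.png

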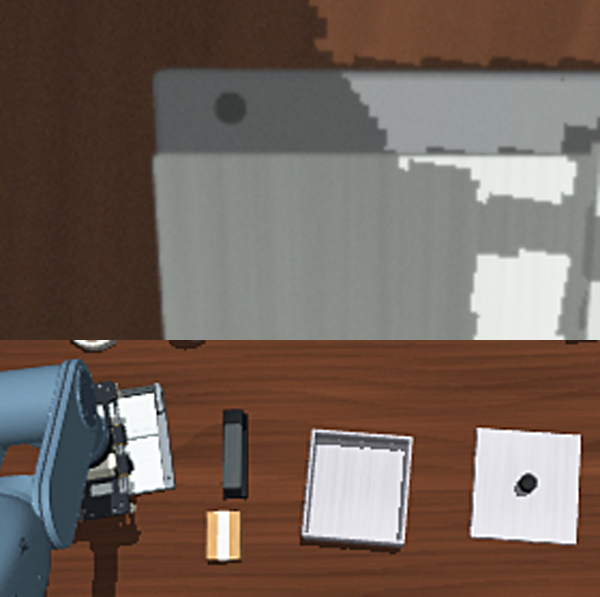

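```bash
python3 -c "
from h import *
np.set_printoptions(precision=4,suppress=True)
c=np.load('w7.npy',allow_pickle=True).item(); f=lambda a:np.array(a)/3.+[140,80]-.33
M=R.from_euler('z',OY).as_matrix()
print((pix(c,f([(154,71),(158,150)]),.014)-O)@M,(pix(c,f([(153,155),(165,337)]),.018)-O)@M)
"
```

```text
[[-0.0544  0.0752  0.014 ]
 [-0.0546  0.0606  0.014 ]] [[-0.0547  0.06    0.018 ]
 [-0.0546  0.0241  0.018 ]]
```

The plate is flush and centred to about 0.2 mm and flat on the bed under 21 N. The flap is down, the lid lies flat on the desk clear of the box, and the stapler and carton haven't moved.

```bash
python3 -c "
from rig import ticket
print(ticket.close_job())"
```

```text
the job is handed in; nothing more can be done
None
```

The job is handed in: the lid lies flat on the desk clear of the box, and the plate is under the flap, flush and centred to about 0.2 mm by the wrist camera, still gripped by its rib and pressed onto the outlet with about 21 N.

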